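Kit the heat sinks for the next television chassis

ROBOT

A 7-joint arm with a two-finger parallel gripper is mounted at the origin on the work surface. World frame = base frame: x ahead of the robot, y to its left, z up, the work surface at z = 0. Lengths are in m, angles in rad, forces in N, time in s.
With the tool pointing down it reaches from about 0.4 to 0.85 m from the base axis. Payload 10.4 kg.
Tool frame: the origin (TCP) lies midway between the tips of the shut fingers; the grasp point (between the pads) lies 19 mm behind it; z points along the fingers, y is the line along which they close (so a half turn about z gives the same grasp; the last joint's range is limited). The gripper opens to 85 mm and grips with 20 to 120 N. Pads are 22 mm wide; open, the fingers measure 114 mm over their backs; the gripper's body (76 mm by 85 mm) begins 54 mm behind the grasp point. The pads swing forward as they close: fully open they stand 13 mm farther back than shut.
Start: joints at [1.309, 0.332, -0.065, 1.46, 0.022, 1.35, -0.088], TCP at [0.148, -0.607, 0.231] pointing down, gripper open.
Joint ranges: [-2.6, 2.6], [-0.5, 2.12], [-1.47, 1.34], [0.16, 2.42], [-1.27, 4.41], [0.06, 2.06], [-2.6, 2.6]. Speed limits (rad/s): [2.22, 2.22, 2.79, 2.79, 3.14, 3.14, 3.14].

INTERFACE

Orientations are given as a unit quaternion [w, x, y, z].
In Python, from cell import state, read_camera, sign_off gives the robot as it stands. The module is installed in compiled form; this text tells all that it offers.
- The arm moves only by the shell command python3 -m pendant 'ROWS' [OPENING] [FORCE]. ROWS is JSON, a list of rows, each a list of 2 entries, a list of its own where there are three numbers: the shift along the tool's x, y, z in mm, then the turn, a rotation vector about the tool's x, y, z in degrees. A call has 1 to 5 rows; each row is the pose to reach, as a shift and turn from the pose commanded when the call began, along the tool's axes at that moment; what a row does not reach only later rows make up. A row lasts 1/12 s, in which the tool goes at most 41.7 mm and 7.16 degrees, less where a joint would pass 70% of its speed; a pose out of reach is approached as far as the arm can. A call with a gripper value outside its range is refused whole. OPENING is the closure, from -1 (fully open) to 1 (shut), set as the call begins (- or left out, the last holds). The fingers move at their own pace and stop on an object; FORCE is the grip in N (left out, the last holds). Time passes only in rows, so rows that repeat a pose let the fingers close. It gives the time, the measured TCP pose, the force, the opening and the grip force at its end, in the units of the state.
- state(): the state, without advancing time (a new reading comes with each control period).
- read_camera(name): name is "side" or "top"; returns a dict with "color" (420x560x3 uint8, red, green, blue), "depth" (420x560 float32, m along the optical axis (not along the pixel's ray), 0 where there is no reading), "fx", "fy", "cx", "cy" (pixels), "R" (3x3) and "t" (3): a world point X has camera coordinates R X + t. Camera axes: x right, y down, z forward; pixel columns grow to the right and rows downward; lengths in m; the calibration is good to about 2 mm. A picture is of the moment at which its call begins.
- sign_off(): hands the job in; it is judged then, once.
The state is a dict: "t": time; "joints": joint angles; "dq": joint speeds; "joint_torque": joint torques, N m; "eef_pos": TCP position; "tool_rot": TCP orientation; "wrist_force": force on the tool from outside, world axes, zero at the start; "moment": the same for the moment, N m; "opening": finger opening in m; "gripper_force": force on a finger pad.
Only numpy, scipy, OpenCV 4.12 (cv2) and the standard library are available. Lean on these libraries where they do the work, as an engineer would, in place of code of your own. Each camera call takes 0.05 s, during which the arm holds its last target. There are 200 camera calls.

TASK

Lay out the kit for the next television: put each of the four finned aluminium heat sinks into the grey tray made for its length - the shortest in the shortest tray, and so on up to the longest in the longest - fins up, lying lengthways and flat on the tray floor. Leave the transformer and the capacitor where they stand.

Things in the scene. Friction and masses are not known exactly. Their poses are not given: they have to be found in the camera images.
- sink_short: the shortest of four loose finned aluminium heat sinks (45, 65, 85, 105 mm long, else alike): 45 long (x) x 30 wide (y) x 40 mm high, about 58 g, four fins up and running lengthways. Grip it across the 30 mm width with the fingertips 15 to 25 mm above its underside, so that they clear the tray walls. Origin: centre of the underside, z up; may be turned end for end.
- tray_short: the shortest of four shallow open grey plastic kit trays, fixed to the bench; outside 71 long (x) x 56 wide (y) x 14 mm high, walls 5 mm thick, floor 5 mm thick, inside 61 x 46 mm: made for the heat sink 45 mm long, with 8 mm to spare all round. Origin: centre of its underside on the bench, z up; the heat sink's underside comes to rest 5 mm above it.
- sink_second: the second shortest of four loose finned aluminium heat sinks (45, 65, 85, 105 mm long, else alike): 65 long (x) x 30 wide (y) x 40 mm high, about 84 g, four fins up and running lengthways. Grip it across the 30 mm width with the fingertips 15 to 25 mm above its underside, so that they clear the tray walls. Origin: centre of the underside, z up; may be turned end for end.
- tray_second: the second shortest of four shallow open grey plastic kit trays, fixed to the bench; outside 91 long (x) x 56 wide (y) x 14 mm high, walls 5 mm thick, floor 5 mm thick, inside 81 x 46 mm: made for the heat sink 65 mm long, with 8 mm to spare all round. Origin: centre of its underside on the bench, z up; the heat sink's underside comes to rest 5 mm above it.
- sink_third: the second longest of four loose finned aluminium heat sinks (45, 65, 85, 105 mm long, else alike): 85 long (x) x 30 wide (y) x 40 mm high, about 110 g, four fins up and running lengthways. Grip it across the 30 mm width with the fingertips 15 to 25 mm above its underside, so that they clear the tray walls. Origin: centre of the underside, z up; may be turned end for end.
- tray_third: the second longest of four shallow open grey plastic kit trays, fixed to the bench; outside 111 long (x) x 56 wide (y) x 14 mm high, walls 5 mm thick, floor 5 mm thick, inside 101 x 46 mm: made for the heat sink 85 mm long, with 8 mm to spare all round. Origin: centre of its underside on the bench, z up; the heat sink's underside comes to rest 5 mm above it.
- sink_long: the longest of four loose finned aluminium heat sinks (45, 65, 85, 105 mm long, else alike): 105 long (x) x 30 wide (y) x 40 mm high, about 136 g, four fins up and running lengthways. Grip it across the 30 mm width with the fingertips 15 to 25 mm above its underside, so that they clear the tray walls. Origin: centre of the underside, z up; may be turned end for end.
- tray_long: the longest of four shallow open grey plastic kit trays, fixed to the bench; outside 131 long (x) x 56 wide (y) x 14 mm high, walls 5 mm thick, floor 5 mm thick, inside 121 x 46 mm: made for the heat sink 105 mm long, with 8 mm to spare all round. Origin: centre of its underside on the bench, z up; the heat sink's underside comes to rest 5 mm above it.
- transformer: loose bystander: small transformer, black base 42 x 36 mm, yellow winding and dark core, 36 mm high, 140 g. Origin: centre of its underside. To be left alone.
- capacitor: loose bystander: upright blue capacitor can with a bare metal top, 32 mm diameter, 43 mm high, 50 g. Origin: centre of its underside. To be left alone.
There are look-alikes about, which are no part of the job. Leave any orange look-alike of the sink_long alone. What is shaped like the sink_second but orange is not meant.

How it is judged:
At the end, for the whole second after the job is handed in: Each heat sink is in the tray of its own length rank: centre within 10 mm of the tray's centre along both tray axes (what the walls allow), underside on the tray floor (2 to 8.5 mm above the bench), upright within 0.1 rad, lengthways within 0.4 rad (either way round), released and at rest (x of sink_short in the frame of tray_short between -0.01 and 0.01 m and y of sink_short in the frame of tray_short between -0.01 and 0.01 m and z of sink_short in the frame of tray_short between 0.002 and 0.0085 m and angle between each of sink_short, sink_second, sink_third, sink_long's own z axis and vertical below 0.1 rad and angle between the x axis of sink_short and the x axis of tray_short, either way round below 0.4 rad and linear speed of each of sink_short, sink_second, sink_third, sink_long below 0.02 m/s and angular speed of each of sink_short, sink_second, sink_third, sink_long below 0.2 rad/s and x of sink_second in the frame of tray_second between -0.01 and 0.01 m and y of sink_second in the frame of tray_second between -0.01 and 0.01 m and z of sink_second in the frame of tray_second between 0.002 and 0.0085 m and angle between the x axis of sink_second and the x axis of tray_second, either way round below 0.4 rad and x of sink_third in the frame of tray_third between -0.01 and 0.01 m and y of sink_third in the frame of tray_third between -0.01 and 0.01 m and z of sink_third in the frame of tray_third between 0.002 and 0.0085 m and angle between the x axis of sink_third and the x axis of tray_third, either way round below 0.4 rad and x of sink_long in the frame of tray_long between -0.01 and 0.01 m and y of sink_long in the frame of tray_long between -0.01 and 0.01 m and z of sink_long in the frame of tray_long between 0.002 and 0.0085 m and angle between the x axis of sink_long and the x axis of tray_long, either way round below 0.4 rad); the robot touches nothing.
It fails at once if the transformer is pushed or carried more than 20 mm from where it stood, or knocked over (distance of transformer from where it was at the start of the episode above 0.02 m or angle between transformer's own z axis and vertical above 0.5 rad).
It fails at once if the capacitor is pushed or carried more than 20 mm from where it stood, or knocked over (distance of capacitor from where it was at the start of the episode above 0.02 m or angle between capacitor's own z axis and vertical above 0.5 rad).
It also fails if it takes over 96 s, if anything falls off the work surface, if the arm or the gripper's body presses on something with over 40 N, if the wrist force passes 120 N, or if a joint passes its speed limit or range.

## Working session

There is one attempt and no reset: what is moved stays moved. The work goes in short steps, Python scripts to look and compute and a shell command to move; the robot and the scene stay as the last step left them, time stands still between calls to the robot, and variables do not carry over. Pictures are saved under pics/ and viewed, at most 14 in all, crops included, and the job is handed in when it is done.

```bash
mkdir -p pics
python3 - <<'E'
from cell import state, read_camera
import cv2,numpy as np
s=state();print({k:np.round(s[k],3).tolist() for k in s})
for n in("top","side"):
    c=read_camera(n);cv2.imwrite(f"pics/{n}0.png",cv2.cvtColor(c["color"],cv2.COLOR_RGB2BGR));np.savez(f"{n}0.npz",**c)
    print(n,c["fx"],c["cx"],c["cy"],np.round(c["R"],3).tolist(),c["t"])
E
```

```text
{'t': 0.0, 'joints': [1.309, 0.333, -0.065, 1.461, 0.022, 1.35, -0.088], 'dq': [0.001, -0.0, -0.0, 0.001, -0.002, 0.0, 0.0], 'joint_torque': [0.0, -62.546, 0.049, -39.161, 0.016, 0.01, -0.0], 'eef_pos': [0.148, -0.607, 0.23], 'tool_rot': [-0.001, 0.993, 0.119, -0.0], 'wrist_force': [0.138, -0.279, -0.85], 'moment': [-0.014, -0.004, 0.002], 'gripper_force': 0.0, 'opening': 0.086}
top 411.26699381687 275.9649360939042 208.38638897762382 [[-0.005, -1.0, 0.002], [-0.987, 0.004, -0.16], [0.16, -0.003, -0.987]] [-0.01223304  0.5024218   0.99973723]
side 529.547233252642 278.4167942373317 208.20377703781048 [[0.997, -0.081, 0.003], [-0.047, -0.603, -0.797], [0.066, 0.794, -0.604]] [-0.51585509  0.0695724   1.28459795]
```

View pics/top0.png

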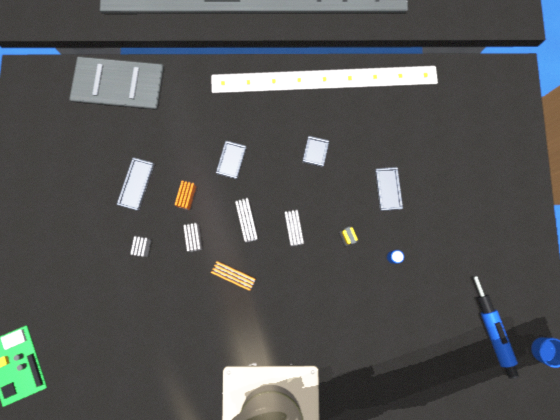

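View pics/side0.png

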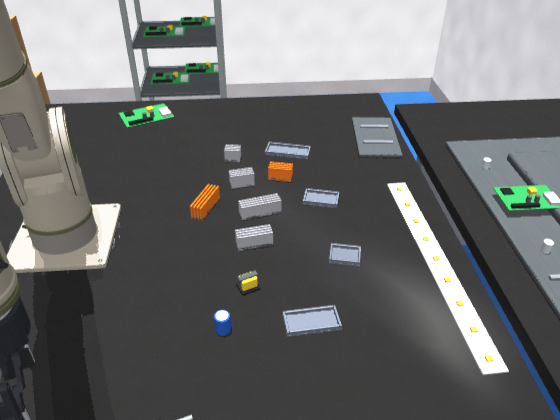

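The top view shows silver sinks at about (141,246), (192,237), (294,228) and (246,220), and trays at (316,151), (231,160), (389,189) and (135,184). The orange look-alikes are at (185,195) and (233,276), the transformer at (350,236) and the capacitor at (397,257). The side view shows the same layout.

```bash
cat > look.py <<'E'
import cv2,numpy as np
from cell import read_camera,state
def world(c):
    v,u=np.mgrid[:420,:560];d=c["depth"].astype(float)
    P=np.stack([(u-c["cx"])/c["fx"]*d,(v-c["cy"])/c["fy"]*d,d],-1)
    return (P-c["t"])@c["R"]
def rects(c,lo,hi,amin=15):
    W=world(c);x,y,z=W[...,0],W[...,1],W[...,2]
    m=((z>lo)&(z<hi)&(x>.25)&(x<.8)&(abs(y)<.5)&(c["depth"]>0)).astype(np.uint8)
    n,L,st,_=cv2.connectedComponentsWithStats(cv2.morphologyEx(m,cv2.MORPH_CLOSE,np.ones((3,3))))
    for i in range(1,n):
        k=(L==i)&(m>0)
        if k.sum()<amin: continue
        (a,b),(w,h),t=cv2.minAreaRect((W[k][:,:2]*1000).astype(np.float32))
        if w<h: w,h,t=h,w,t+90
        v,u=np.argwhere(k).mean(0)
        print(f"px({u:.0f},{v:.0f}) n{k.sum()} xy({a:.1f},{b:.1f}) {w:.0f}x{h:.0f} yaw{(t+90)%180-90:.1f} z{np.median(z[k])*1000:.0f} rgb{c['color'][k].mean(0).astype(int)}")
E
python3 - <<'E'
from look import *
for n in("top","side"):
    c=dict(np.load(n+"0.npz"));print(n,"sinks");rects(c,.03,.05);print("trays");rects(c,.003,.02,40)
E
```

```text
top sinks
px(184,194) n238 xy(540.8,220.6) 65x31 yaw-13.9 z39 rgb[242 176  72]
px(245,220) n236 xy(474.6,62.8) 105x30 yaw13.6 z40 rgb[246 245 245]
px(293,227) n208 xy(454.3,-57.7) 85x30 yaw9.7 z40 rgb[239 238 239]
px(191,237) n215 xy(431.5,198.4) 65x31 yaw9.2 z39 rgb[242 241 241]
px(349,235) n143 xy(434.5,-199.7) 41x25 yaw21.3 z35 rgb[207 209 144]
px(138,246) n196 xy(409.1,329.9) 45x32 yaw-9.8 z39 rgb[226 225 227]
px(396,257) n136 xy(381.2,-312.3) 30x30 yaw-2.8 z42 rgb[198 214 241]
px(232,276) n253 xy(335.5,94.6) 106x30 yaw65.2 z40 rgb[249 218 128]
trays
px(136,116) n534 xy(721.7,376.2) 210x157 yaw89.9 z5 rgb[95 97 96]
px(268,136) n71 xy(710.0,12.2) 109x50 yaw26.0 z4 rgb[70 69 67]
px(135,132) n47 xy(718.7,365.8) 79x30 yaw40.8 z4 rgb[70 69 67]
px(100,138) n69 xy(708.6,461.7) 91x59 yaw-55.7 z4 rgb[70 68 66]
px(204,139) n41 xy(703.0,176.1) 70x50 yaw25.6 z4 rgb[73 70 69]
px(315,152) n567 xy(660.1,-116.3) 115x80 yaw-23.9 z6 rgb[193 198 208]
px(119,146) n65 xy(679.5,411.2) 81x35 yaw-62.5 z4 rgb[70 68 66]
px(228,163) n878 xy(606.8,122.3) 204x109 yaw-7.5 z6 rgb[185 189 195]
px(129,185) n1451
[... 1720 characters left out ...]
z11 rgb[120 120 126]
px(280,177) n120 xy(540.6,204.8) 69x26 yaw5.6 z12 rgb[172  90  34]
px(242,183) n130 xy(429.4,183.1) 71x28 yaw-8.8 z11 rgb[125 125 130]
px(321,198) n421 xy(638.9,103.0) 91x65 yaw-16.1 z7 rgb[138 147 165]
px(205,209) n164 xy(344.2,85.3) 113x31 yaw52.2 z11 rgb[145  80  34]
px(259,212) n226 xy(473.8,47.3) 106x30 yaw0.1 z11 rgb[122 123 128]
px(254,244) n197 xy(453.8,-73.6) 86x23 yaw-1.7 z12 rgb[119 120 126]
px(345,254) n483 xy(661.5,-122.4) 71x63 yaw-13.0 z7 rgb[139 147 165]
px(248,287) n144 xy(431.8,-213.8) 51x27 yaw-10.5 z9 rgb[107  96  45]
px(312,320) n1062 xy(558.9,-312.0) 112x61 yaw4.2 z6 rgb[152 161 180]
px(223,330) n91 xy(380.6,-326.0) 30x15 yaw1.2 z11 rgb[ 30  67 138]
```

Run:
```python
from look import *
def tr(n):
    c=dict(np.load(n+"0.npz"));W=world(c);z=W[...,2];x,y=W[...,0],W[...,1]
    m=((c["color"].min(-1)>(110 if n=="top" else 95))&(z>-.004)&(z<.02)&(x>.48)&(x<.69)&(abs(y)<.45)).astype(np.uint8)
    k,L,st,_=cv2.connectedComponentsWithStats(cv2.morphologyEx(m,cv2.MORPH_CLOSE,np.ones((3,3))))
    for i in range(1,k):
        if st[i,4]<100: continue
        p=(W[(L==i)&(m>0)&(z>-.002)]*1000).astype(np.float32)
        (a,b),(w,h),t=cv2.minAreaRect(p[:,:2]);
        if w<h:w,h,t=h,w,t+90
        q=p[(p[:,2]<9)][:,:2];mm=q.mean(0);ev=cv2.PCACompute(q,None)[1][0]
        print(n,f"xy({a:.1f},{b:.1f}) {w:.0f}x{h:.0f} yaw{(t+90)%180-90:.1f}","floor mean",mm.round(1),"pca yaw",round((np.degrees(np.arctan2(ev[1],ev[0]))+90)%180-90,1))
tr("top");tr("side")
s=state();from scipy.spatial.transform import Rotation as R
q=s["tool_rot"];print(R.from_quat([q[1],q[2],q[3],q[0]]).as_matrix().round(3))
```

```text
Traceback (most recent call last):
cv2.error: OpenCV(4.12.0) /io/opencv/modules/imgproc/src/convhull.cpp:143: error: (-215:Assertion failed) total >= 0 && (depth == CV_32F || depth == CV_32S) in function 'convexHull'
```

Run:
```python
from look import *
def tr(n):
    c=dict(np.load(n+"0.npz"));W=world(c);z=W[...,2];x,y=W[...,0],W[...,1]
    m=((c["color"].min(-1)>(110 if n=="top" else 95))&(z>-.004)&(z<.02)&(x>.48)&(x<.69)&(abs(y)<.45)).astype(np.uint8)
    k,L,st,_=cv2.connectedComponentsWithStats(cv2.morphologyEx(m,cv2.MORPH_CLOSE,np.ones((3,3))))
    for i in range(1,k):
        if st[i,4]<100: continue
        p=np.ascontiguousarray((W[(L==i)&(m>0)&(z>-.002)]*1000)).astype(np.float32)
        (a,b),(w,h),t=cv2.minAreaRect(np.ascontiguousarray(p[:,:2]))
        if w<h:w,h,t=h,w,t+90
        q=np.ascontiguousarray(p[(p[:,2]<9)][:,:2]);mm=q.mean(0);ev=cv2.PCACompute(q,None)[1][0]
        print(n,f"xy({a:.1f},{b:.1f}) {w:.0f}x{h:.0f} yaw{(t+90)%180-90:.1f}","floor mean",mm.round(1),"pca yaw",round((np.degrees(np.arctan2(ev[1],ev[0]))+90)%180-90,1))
tr("top");tr("side")
s=state();from scipy.spatial.transform import Rotation as R
q=s["tool_rot"];print(R.from_quat([q[1],q[2],q[3],q[0]]).as_matrix().round(3))
```

```text
top xy(641.7,105.1) 97x57 yaw-15.4 floor mean [641.2 105.2] pca yaw -15.2
top xy(660.7,-120.4) 71x59 yaw-13.0 floor mean [ 661.3 -121.3] pca yaw -22.6
top xy(578.1,358.3) 136x63 yaw-15.7 floor mean [576.1 358.2] pca yaw -15.7
top xy(561.3,-312.6) 116x63 yaw4.9 floor mean [ 561.2 -312.5] pca yaw 3.8
top xy(507.4,71.0) 57x37 yaw13.5 floor mean [508.   68.6] pca yaw 17.7
top xy(492.2,-54.8) 37x24 yaw-79.5 floor mean [493.4 -56. ] pca yaw 87.7
side xy(575.0,365.6) 136x87 yaw-16.9 floor mean [576.4 365.4] pca yaw -20.5
side xy(640.5,113.3) 93x83 yaw-15.6 floor mean [640.1 112.3] pca yaw -19.9
side xy(519.2,79.7) 101x37 yaw61.4 floor mean [506.5  59.8] pca yaw 51.0
side xy(661.7,-114.3) 79x69 yaw78.8 floor mean [ 661.5 -116. ] pca yaw -31.9
side xy(558.5,-306.4) 111x73 yaw5.0 floor mean [ 559.1 -307.1] pca yaw 5.6
[[ 0.972  0.237 -0.   ]
 [ 0.237 -0.972  0.001]
 [-0.    -0.001 -1.   ]]
```

```bash
cat > plan.py <<'E'
import sys,json,numpy as np
from cell import state
from scipy.spatial.transform import Rotation as R
# argv: JSON list of [x,y,z mm, yaw deg] -> per-call shift (tool mm) and z turn (deg)
s=state();q=s["tool_rot"];p=np.array(s["eef_pos"])*1000;r=R.from_quat([q[1],q[2],q[3],q[0]])
for x,y,z,a in json.loads(sys.argv[1]):
    g=R.from_euler("z",a,degrees=True)*R.from_euler("x",180,degrees=True)
    d=np.array([x,y,z])-p;turn=(r.inv()*g).as_rotvec(degrees=True)
    n=int(np.ceil(max(np.linalg.norm(d)/170,np.linalg.norm(turn)/30)))
    for i in range(n):
        rv=turn/n;print((x,y,z,a),f"{i+1}/{n}",r.inv().apply(d/n).round(1),rv.round(1))
        r=r*R.from_rotvec(rv,degrees=True)
    p=np.array([x,y,z])
E
python3 plan.py '[[300,-332,230,12],[454,-58,120,10],[454,-58,19,10]]'
```

```text
(300, -332, 230, 12) 1/2 [ 106.5 -115.6    0.4] [-0.   0.   0.8]
(300, -332, 230, 12) 2/2 [ 104.8 -117.1    0.4] [-0.   0.   0.8]
(454, -58, 120, 10) 1/2 [ 103.8 -118.    55. ] [-0. -0.  1.]
(454, -58, 120, 10) 2/2 [ 101.7 -119.8   55. ] [-0. -0.  1.]
(454, -58, 19, 10) 1/1 [  0.  -0. 101.] [ 0.  0. -0.]
```

```bash
python3 -m pendant '[[[25,-28,0],[0,0,0.2]],[[50,-55,0],[0,0,0.4]],[[75,-82,0],[0,0,0.6]],[[106.5,-115.6,0.4],[0,0,0.8]],[[106.5,-115.6,0.4],[0,0,0.8]]]' -1
python3 -m pendant '[[[25,-28,0],[0,0,0.2]],[[50,-55,0],[0,0,0.4]],[[75,-82,0],[0,0,0.6]],[[104.8,-117.1,0.4],[0,0,0.8]],[[104.8,-117.1,0.4],[0,0,0.8]]]'
python3 -m pendant '[[[25,-28,14],[0,0,0.2]],[[50,-55,28],[0,0,0.5]],[[75,-85,41],[0,0,0.8]],[[103.8,-118,55],[0,0,1]],[[103.8,-118,55],[0,0,1]]]'
python3 -m pendant '[[[25,-28,14],[0,0,0.2]],[[50,-55,28],[0,0,0.5]],[[75,-85,41],[0,0,0.8]],[[101.7,-119.8,55],[0,0,1]],[[101.7,-119.8,55],[0,0,1]]]'
python3 plan.py '[[454,-58,60,10],[454,-58,19,10]]'
```

```text
t: 0.52
eef_pos: [0.2286, -0.4641, 0.2309]
tool_rot: [-0.001, 0.993, 0.116, 0.001]
wrist_force: [1.9, -0.5, 0.6]
opening: 0.0855
gripper_force: 0.0
t: 0.93
eef_pos: [0.3036, -0.3263, 0.2306]
tool_rot: [-0.0, 0.994, 0.109, 0.0]
wrist_force: [0.6, -0.5, 0.6]
opening: 0.0854
gripper_force: 0.0
t: 1.35
eef_pos: [0.3786, -0.1887, 0.1737]
tool_rot: [-0.001, 0.995, 0.1, -0.001]
wrist_force: [-0.3, -0.6, 0.8]
opening: 0.0858
gripper_force: 0.0
t: 1.77
eef_pos: [0.4547, -0.0512, 0.1189]
tool_rot: [-0.002, 0.996, 0.091, -0.0]
wrist_force: [-0.9, 0.5, -0.5]
opening: 0.0856
gripper_force: 0.0
(454, -58, 60, 10) 1/1 [-1.9  6.7 58.9] [-0.2  0.   0.5]
(454, -58, 19, 10) 1/1 [ 0. -0. 41.] [ 0.  0. -0.]
```

```bash
python3 -m pendant '[[[0,0,0],[0,0,0]],[[0,0,0],[0,0,0]],[[0,0,0],[0,0,0]]]' | grep eef
python3 plan.py '[[454,-58,60,10],[454,-58,19,10]]'
```

```text
eef_pos: [0.4533, -0.0595, 0.1207]
(454, -58, 60, 10) 1/1 [ 1.  -1.4 60.7] [ 0.  0. -0.]
(454, -58, 19, 10) 1/1 [-0. -0. 41.] [-0. -0. -0.]
```

```bash
python3 -m pendant '[[[0,0,25],[0,0,0]],[[0,0,50],[0,0,0]],[[0,-1,75],[0,0,0]],[[0,-1,101],[0,0,0]],[[0,-1,101],[0,0,0]]]' | grep -E "eef|wrist"
python3 -m pendant '[[[0,0,0],[0,0,0]],[[0,0,0],[0,0,0]],[[0,0,0],[0,0,0]]]' | grep -E "eef|wrist"
python3 -m pendant '[[[0,0,0],[0,0,0]],[[0,0,0],[0,0,0]],[[0,0,0],[0,0,0]],[[0,0,0],[0,0,0]],[[0,0,0],[0,0,0]]]' 0.9 50
python3 -m pendant '[[[0,0,0],[0,0,0]],[[0,0,0],[0,0,0]],[[0,0,0],[0,0,0]],[[0,0,0],[0,0,0]],[[0,0,0],[0,0,0]]]'
python3 plan.py '[[454,-58,120,10],[560.5,-312,120,4.5],[560.5,-312,25,4.5]]'
```

```text
eef_pos: [0.4503, -0.0585, 0.0161]
wrist_force: [-2.7, -0.1, -0.6]
eef_pos: [0.4546, -0.0578, 0.0213]
wrist_force: [0.4, -0.3, -0.5]
t: 3.1
eef_pos: [0.4538, -0.0572, 0.0199]
tool_rot: [0.0, 0.996, 0.088, 0.0]
wrist_force: [-0.8, -1.5, 1.8]
opening: 0.0294
gripper_force: 49.5
t: 3.52
eef_pos: [0.4538, -0.0572, 0.0199]
tool_rot: [0.0, 0.996, 0.088, 0.0]
wrist_force: [-1.6, -0.3, 6.8]
opening: 0.0292
gripper_force: 50.0
(454, -58, 120, 10) 1/1 [ 1.000e-01  9.000e-01 -1.001e+02] [ 0.  -0.   0.1]
(560.5, -312, 120, 4.5) 1/2 [ 30.4 134.3   0. ] [ 0.  -0.   2.8]
(560.5, -312, 120, 4.5) 2/2 [ 36.8 132.7   0. ] [ 0.  -0.   2.8]
(560.5, -312, 25, 4.5) 1/1 [-0. -0. 95.] [ 0. -0. -0.]
```

```bash
python3 -m pendant '[[[0,0,-20],[0,0,0]],[[0,0,-45],[0,0,0]],[[0,0,-70],[0,0,0]],[[0,0,-90],[0,0,0]],[[0,0,-100],[0,0,0]]]' | grep -E "opening"
python3 -m pendant '[[[5,20,0],[0,0,0.4]],[[12,50,0],[0,0,1]],[[19,80,0],[0,0,1.6]],[[25,110,0],[0,0,2.2]],[[30.4,134.3,0],[0,0,2.8]]]' | grep -E "opening"
python3 -m pendant '[[[9,33,0],[0,0,0.7]],[[18,65,0],[0,0,1.4]],[[26,95,0],[0,0,2]],[[32,118,0],[0,0,2.5]],[[36.8,132.7,0],[0,0,2.8]]]' | grep -E "opening"
python3 -m pendant '[[[0,0,0],[0,0,0]],[[0,0,0],[0,0,0]],[[0,0,0],[0,0,0]],[[0,0,0],[0,0,0]]]'
python3 plan.py '[[560.5,-312,26,4.5]]'
```

```text
opening: 0.029
opening: 0.029
opening: 0.029
t: 5.1
eef_pos: [0.5601, -0.3095, 0.1193]
tool_rot: [-0.0, 0.999, 0.04, -0.0]
wrist_force: [0.0, 0.3, 0.1]
opening: 0.029
gripper_force: 49.7
(560.5, -312, 26, 4.5) 1/1 [ 0.3  2.5 93.3] [-0.   0.   0.1]
```

Run:
```python
from look import *
c=read_camera("top");cv2.imwrite("pics/t1.png",cv2.resize(cv2.cvtColor(c["color"],cv2.COLOR_RGB2BGR)[130:290,300:480],None,fx=4,fy=3.7))
c=read_camera("side");a=cv2.cvtColor(c["color"],cv2.COLOR_RGB2BGR);cv2.imwrite("pics/s1.png",cv2.resize(a[200:400,200:420],None,fx=3,fy=3))
```

```text
(no output)
```

View pics/s1.png

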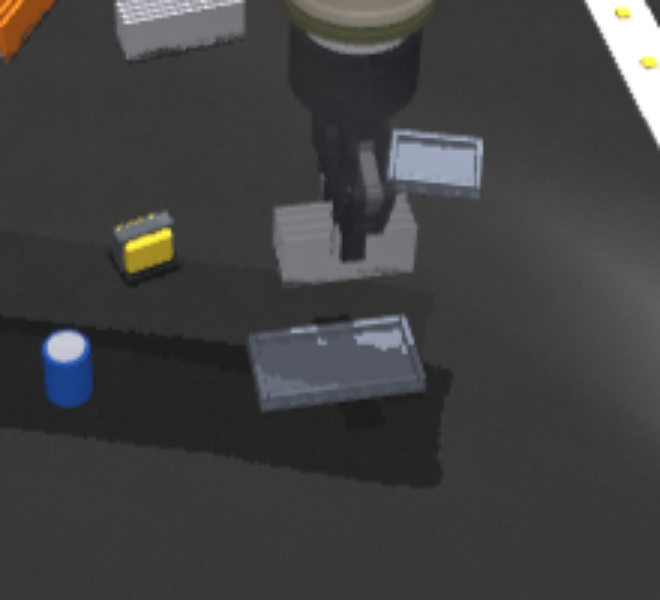

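The side crop shows the third sink held level and centred in the fingers at (345,240), above its tray at (337,362). I'll lower it.

```bash
python3 -m pendant '[[[0,1,25],[0,0,0]],[[0,2,50],[0,0,0]],[[0,2,70],[0,0,0]],[[0,2,80],[0,0,0]],[[0,2,84],[0,0,0]]]' | grep -E "eef|wrist"
python3 -m pendant '[[[0,0,3],[0,0,0]],[[0,0,6],[0,0,0]],[[0,0,9],[0,0,0]],[[0,0,9],[0,0,0]],[[0,0,9],[0,0,0]]]' | grep -E "eef|wrist"
python3 -m pendant '[[[0,0,0],[0,0,0]],[[0,0,0],[0,0,0]],[[0,0,0],[0,0,0]]]' | grep -E "eef|wrist"
```

```text
eef_pos: [0.5595, -0.3121, 0.0339]
wrist_force: [-0.4, -0.4, -1.1]
eef_pos: [0.5606, -0.313, 0.0271]
wrist_force: [-0.8, 0.2, -0.9]
eef_pos: [0.5605, -0.313, 0.0268]
wrist_force: [-0.0, -0.7, -1.7]
```

```bash
python3 -m pendant '[[[0,0,1],[0,0,0]],[[0,0,1.5],[0,0,0]],[[0,0,1.5],[0,0,0]]]' | grep -E "eef|wrist"
python3 -m pendant '[[[0,0,0],[0,0,0]],[[0,0,0],[0,0,0]],[[0,0,0],[0,0,0]],[[0,0,0],[0,0,0]],[[0,0,0],[0,0,0]]]' -1 | grep -E "eef|wrist|open"
python3 -m pendant '[[[0,0,-20],[0,0,0]],[[0,0,-50],[0,0,0]],[[0,0,-80],[0,0,0]],[[0,0,-105],[0,0,0]],[[0,0,-115],[0,0,0]]]' | grep -E "eef|wrist"
python3 -m pendant '[[[0,0,0],[0,0,0]],[[0,0,0],[0,0,0]],[[0,0,0],[0,0,0]]]' | grep -E "eef|wrist"
python3 plan.py '[[474.5,62.5,140,14],[474.5,62.5,19.5,14]]'
```

```text
eef_pos: [0.5604, -0.3129, 0.0251]
wrist_force: [-0.4, 0.7, -0.3]
eef_pos: [0.5604, -0.3129, 0.025]
wrist_force: [0.7, -0.6, -0.5]
opening: 0.085
eef_pos: [0.5619, -0.3134, 0.1443]
wrist_force: [1.2, -0.1, 0.8]
eef_pos: [0.5596, -0.3126, 0.1382]
wrist_force: [0.1, 0.4, -0.1]
(474.5, 62.5, 140, 14) 1/3 [ -18.5 -126.9   -0.4] [-0.   0.  -3.2]
(474.5, 62.5, 140, 14) 2/3 [ -11.4 -127.7   -0.5] [-0.   0.  -3.2]
(474.5, 62.5, 140, 14) 3/3 [  -4.4 -128.1   -0.5] [-0.   0.  -3.2]
(474.5, 62.5, 19.5, 14) 1/1 [  0.   -0.  120.5] [-0.  0.  0.]
```

```bash
python3 -m pendant '[[[-4,-25,0],[0,0,-0.6]],[[-8,-55,0],[0,0,-1.4]],[[-12,-85,0],[0,0,-2.2]],[[-16,-110,0],[0,0,-2.8]],[[-18.5,-126.9,0],[0,0,-3.2]]]' | grep -E "eef"
python3 -m pendant '[[[-2,-25,0],[0,0,-0.6]],[[-5,-55,0],[0,0,-1.4]],[[-8,-85,0],[0,0,-2.2]],[[-10,-110,0],[0,0,-2.8]],[[-11.4,-127.7,0],[0,0,-3.2]]]' | grep -E "eef"
python3 -m pendant '[[[-1,-30,0],[0,0,-0.7]],[[-2,-60,0],[0,0,-1.5]],[[-3,-90,0],[0,0,-2.3]],[[-4,-115,0],[0,0,-2.9]],[[-4.4,-128.1,0],[0,0,-3.2]]]' | grep -E "eef"
python3 -m pendant '[[[0,0,0],[0,0,0]],[[0,0,0],[0,0,0]],[[0,0,0],[0,0,0]],[[0,0,0],[0,0,0]]]' | grep -E "eef"
python3 - <<'E'
from look import *
c=read_camera("top");rects(c,.03,.05)
E
python3 plan.py '[[474.5,62.5,19.5,14]]'
```

```text
eef_pos: [0.5308, -0.1848, 0.1385]
eef_pos: [0.5027, -0.0607, 0.1392]
eef_pos: [0.4743, 0.0647, 0.1397]
eef_pos: [0.4755, 0.0605, 0.1397]
px(392,186) n398 xy(560.4,-310.0) 85x31 yaw4.8 z42 rgb[172 171 174]
px(182,196) n193 xy(539.9,220.6) 63x31 yaw-15.1 z39 rgb[223 149  65]
px(191,237) n215 xy(431.6,198.0) 65x31 yaw9.7 z40 rgb[223 220 220]
px(349,235) n140 xy(434.3,-198.9) 41x25 yaw22.5 z35 rgb[184 184 120]
px(138,246) n191 xy(409.0,329.2) 45x31 yaw-10.7 z39 rgb[203 202 204]
px(396,256) n137 xy(381.2,-312.0) 30x30 yaw-89.4 z42 rgb[190 204 234]
(474.5, 62.5, 19.5, 14) 1/1 [ -0.4  -2.  120.3] [ 0.   0.  -0.1]
```

```bash
python3 -m pendant '[[[0,-1,30],[0,0,0]],[[0,-2,60],[0,0,0]],[[0,-2,90],[0,0,0]],[[0,-2,110],[0,0,0]],[[0,-2,120],[0,0,0]]]' | grep -E "eef|wrist"
python3 -m pendant '[[[0,0,0],[0,0,0]],[[0,0,0],[0,0,0]],[[0,0,0],[0,0,0]],[[0,0,0],[0,0,0]]]' | grep -E "eef|wrist"
python3 -m pendant '[[[0,0,0],[0,0,0]],[[0,0,0],[0,0,0]],[[0,0,0],[0,0,0]],[[0,0,0],[0,0,0]],[[0,0,0],[0,0,0]]]' 0.9 50 | grep open
python3 -m pendant '[[[0,0,0],[0,0,0]],[[0,0,0],[0,0,0]],[[0,0,0],[0,0,0]],[[0,0,0],[0,0,0]],[[0,0,0],[0,0,0]]]'
python3 plan.py '[[474.5,62.5,120,14],[576.5,358.5,120,-16],[576.5,358.5,26,-16]]'
```

```text
eef_pos: [0.4732, 0.063, 0.0173]
wrist_force: [-1.5, -0.7, -0.1]
eef_pos: [0.4758, 0.064, 0.0214]
wrist_force: [-0.5, 0.2, -0.3]
opening: 0.0292
t: 10.83
eef_pos: [0.475, 0.0641, 0.0203]
tool_rot: [0.0, 0.992, 0.123, 0.0]
wrist_force: [-0.8, -0.3, 5.6]
opening: 0.029
gripper_force: 50.1
(474.5, 62.5, 120, 14) 1/1 [ -0.8   1.4 -99.7] [ 0.  -0.   0.1]
(576.5, 358.5, 120, -16) 1/2 [  85.3 -131.3   -0. ] [-0. -0. 15.]
(576.5, 358.5, 120, -16) 2/2 [  48.4 -148.9   -0. ] [-0. -0. 15.]
(576.5, 358.5, 26, -16) 1/1 [ 0. -0. 94.] [0. 0. 0.]
```

```bash
python3 -m pendant '[[[0,0,-20],[0,0,0]],[[0,0,-45],[0,0,0]],[[0,0,-70],[0,0,0]],[[0,0,-90],[0,0,0]],[[-0.8,1.4,-100],[0,0,0]]]' | grep -E "opening"
python3 -m pendant '[[[14,-22,0],[0,0,2.5]],[[31,-50,0],[0,0,5.5]],[[50,-79,0],[0,0,9]],[[69,-107,0],[0,0,12]],[[85.3,-131.3,0],[0,0,15]]]' | grep -E "opening"
python3 -m pendant '[[[10,-33,0],[0,0,3]],[[21,-66,0],[0,0,6]],[[32,-99,0],[0,0,10]],[[42,-128,0],[0,0,13]],[[48.4,-148.9,0],[0,0,15]]]' | grep -E "opening"
python3 -m pendant '[[[0,0,0],[0,0,0]],[[0,0,0],[0,0,0]],[[0,0,0],[0,0,0]],[[0,0,0],[0,0,0]]]'
python3 plan.py '[[576.5,358.5,26,-16]]'
```

```text
opening: 0.0293
opening: 0.0292
opening: 0.0289
t: 12.42
eef_pos: [0.5729, 0.3481, 0.1182]
tool_rot: [0.001, 0.991, -0.132, -0.002]
wrist_force: [0.3, -0.0, -1.1]
opening: 0.0291
gripper_force: 49.9
(576.5, 358.5, 26, -16) 1/1 [  1.  -11.2  92.1] [0.1 0.2 0.8]
```

```bash
python3 -m pendant '[[[1,-6,0],[0,0,0.4]],[[1,-11,0],[0,0,0.8]],[[1,-11,0],[0,0,0.8]],[[1,-11,0],[0,0,0.8]],[[1,-11,0],[0,0,0.8]]]' | grep eef
python3 plan.py '[[576.5,358.5,26,-16]]'
```

```text
eef_pos: [0.577, 0.3588, 0.1186]
(576.5, 358.5, 26, -16) 1/1 [-0.1  0.2 92.6] [ 0.1  0.2 -0. ]
```

```bash
python3 -m pendant '[[[0,0,25],[0,0,0]],[[0,0,50],[0,0,0]],[[0,0,70],[0,0,0]],[[0,0,80],[0,0,0]],[[0,0,84],[0,0,0]]]' | grep -E "eef|wrist"
python3 -m pendant '[[[0,0,3],[0,0,0]],[[0,0,6],[0,0,0]],[[0,0,9],[0,0,0]],[[0,0,9],[0,0,0]],[[0,0,9],[0,0,0]]]' | grep -E "eef|wrist"
python3 -m pendant '[[[0,0,0],[0,0,0]],[[0,0,0],[0,0,0]],[[0,0,0],[0,0,0]]]' | grep -E "eef|wrist|rot"
```

```text
eef_pos: [0.5755, 0.3588, 0.0327]
wrist_force: [-0.9, -0.7, -1.1]
eef_pos: [0.5766, 0.3602, 0.0262]
wrist_force: [0.4, 0.1, -1.7]
eef_pos: [0.5765, 0.3602, 0.026]
tool_rot: [0.001, 0.99, -0.139, -0.001]
wrist_force: [-0.2, 1.0, -1.0]
```

Next is the second sink, at (431.5,198) with yaw 9.5.

```bash
python3 -m pendant '[[[0,0,0],[0,0,0]],[[0,0,0],[0,0,0]],[[0,0,0],[0,0,0]],[[0,0,0],[0,0,0]],[[0,0,0],[0,0,0]]]' -1 | grep -E "wrist|open"
python3 -m pendant '[[[0,0,-20],[0,0,0]],[[0,0,-50],[0,0,0]],[[0,0,-80],[0,0,0]],[[0,0,-105],[0,0,0]],[[0,0,-115],[0,0,0]]]' | grep -E "eef|wrist"
python3 -m pendant '[[[0,0,0],[0,0,0]],[[0,0,0],[0,0,0]],[[0,0,0],[0,0,0]]]' | grep -E "eef|wrist"
python3 plan.py '[[431.5,198,140,9.5]]'
```

```text
wrist_force: [0.1, 0.6, -0.2]
opening: 0.0851
eef_pos: [0.578, 0.3612, 0.1452]
wrist_force: [-0.1, 0.4, -0.2]
eef_pos: [0.576, 0.3596, 0.1387]
wrist_force: [0.3, -0.1, -1.5]
(431.5, 198, 140, 9.5) 1/2 [-47.3  97.5  -0.1] [  0.1   0.1 -12.7]
(431.5, 198, 140, 9.5) 2/2 [-67.6  84.7  -0.4] [  0.1   0.1 -12.7]
```

```bash
python3 -m pendant '[[[-9,18,0],[0,0,-2.5]],[[-19,39,0],[0,0,-5]],[[-29,60,0],[0,0,-8]],[[-39,80,0],[0,0,-10]],[[-47.3,97.5,0],[0,0,-12.7]]]' | grep -E "eef"
python3 -m pendant '[[[-16,20,0],[0,0,-3]],[[-32,40,0],[0,0,-6]],[[-47,60,0],[0,0,-9]],[[-60,75,0],[0,0,-11.5]],[[-67.6,84.7,0],[0,0,-12.7]]]' | grep -E "eef"
python3 -m pendant '[[[0,0,0],[0,0,0]],[[0,0,0],[0,0,0]],[[0,0,0],[0,0,0]],[[0,0,0],[0,0,0]]]' | grep -E "eef"
python3 - <<'E'
from look import *
c=read_camera("top");rects(c,.03,.055)
E
python3 plan.py '[[431.5,198,19.5,9.5]]'
```

```text
eef_pos: [0.5027, 0.2778, 0.1389]
eef_pos: [0.4301, 0.1965, 0.1395]
eef_pos: [0.4324, 0.1994, 0.1408]
px(392,186) n401 xy(560.6,-310.1) 86x32 yaw4.1 z42 rgb[172 171 174]
px(184,194) n239 xy(541.2,220.5) 65x31 yaw-15.1 z39 rgb[223 148  61]
px(349,235) n144 xy(434.5,-198.9) 41x25 yaw26.0 z34 rgb[185 185 119]
px(192,242) n136 xy(420.4,196.5) 42x31 yaw10.4 z39 rgb[138 136 137]
px(396,256) n139 xy(381.3,-312.3) 30x30 yaw-2.8 z42 rgb[188 203 233]
px(232,276) n252 xy(335.4,94.6) 105x30 yaw65.2 z41 rgb[179 106  63]
(431.5, 198, 19.5, 9.5) 1/1 [ -0.6   1.2 121.3] [ 0.   0.2 -0. ]
```

```bash
python3 -m pendant '[[[0,0,30],[0,0,0]],[[0,1,60],[0,0,0]],[[0,1,90],[0,0,0]],[[0,1,110],[0,0,0]],[[0,1,121],[0,0,0]]]' | grep -E "eef|wrist"
python3 -m pendant '[[[0,0,0],[0,0,0]],[[0,0,0],[0,0,0]],[[0,0,0],[0,0,0]],[[0,0,0],[0,0,0]]]' | grep -E "eef|wrist"
python3 -m pendant '[[[0,0,0],[0,0,0]],[[0,0,0],[0,0,0]],[[0,0,0],[0,0,0]],[[0,0,0],[0,0,0]],[[0,0,0],[0,0,0]]]' 0.9 50 | grep open
python3 -m pendant '[[[0,0,0],[0,0,0]],[[0,0,0],[0,0,0]],[[0,0,0],[0,0,0]],[[0,0,0],[0,0,0]],[[0,0,0],[0,0,0]]]'
python3 plan.py '[[431.5,198,120,9.5],[641.3,105.2,120,-15.3]]'
```

```text
eef_pos: [0.4306, 0.1974, 0.0175]
wrist_force: [-0.2, -1.2, 0.2]
eef_pos: [0.433, 0.1981, 0.0216]
wrist_force: [-0.1, -0.4, 0.3]
opening: 0.0291
t: 17.8
eef_pos: [0.4322, 0.1977, 0.0206]
tool_rot: [0.0, 0.997, 0.082, -0.001]
wrist_force: [-0.5, -0.2, 6.4]
opening: 0.0288
gripper_force: 50.4
(431.5, 198, 120, 9.5) 1/1 [ -0.9  -0.4 -99.4] [ 0.   0.1 -0. ]
(641.3, 105.2, 120, -15.3) 1/2 [95.8 63.1  0. ] [-0.  -0.  12.4]
(641.3, 105.2, 120, -15.3) 2/2 [107.1  41.    0. ] [-0.  -0.  12.4]
```

```bash
python3 -m pendant '[[[0,0,-20],[0,0,0]],[[0,0,-45],[0,0,0]],[[0,0,-70],[0,0,0]],[[0,0,-90],[0,0,0]],[[-0.8,0,-100],[0,0,0]]]' | grep -E "opening"
python3 -m pendant '[[[18,12,0],[0,0,2.5]],[[37,25,0],[0,0,5]],[[57,38,0],[0,0,7.5]],[[77,51,0],[0,0,10]],[[95.8,63.1,0],[0,0,12.4]]]' | grep -E "opening"
python3 -m pendant '[[[22,8,0],[0,0,2.5]],[[45,17,0],[0,0,5]],[[68,26,0],[0,0,7.5]],[[90,34,0],[0,0,10]],[[107.1,41,0],[0,0,12.4]]]' | grep -E "opening"
python3 -m pendant '[[[0,0,0],[0,0,0]],[[0,0,0],[0,0,0]],[[0,0,0],[0,0,0]],[[0,0,0],[0,0,0]]]'
python3 plan.py '[[641.3,105.2,26,-15.3]]'
```

```text
opening: 0.0291
opening: 0.029
opening: 0.0289
t: 19.38
eef_pos: [0.6402, 0.1054, 0.1193]
tool_rot: [0.001, 0.991, -0.133, -0.002]
wrist_force: [0.3, 0.3, -0.3]
opening: 0.0289
gripper_force: 49.7
(641.3, 105.2, 26, -15.3) 1/1 [ 1.5 -0.2 93.3] [0.1 0.2 0.1]
```

```bash
python3 -m pendant '[[[0,0,25],[0,0,0]],[[1,0,50],[0,0,0]],[[1,0,70],[0,0,0]],[[1,0,80],[0,0,0]],[[1,0,84],[0,0,0]]]' | grep -E "eef|wrist"
python3 -m pendant '[[[0,0,3],[0,0,0]],[[0,0,6],[0,0,0]],[[0,0,9],[0,0,0]],[[0,0,9],[0,0,0]],[[0,0,9],[0,0,0]]]' | grep -E "eef|wrist"
python3 -m pendant '[[[0,0,0],[0,0,0]],[[0,0,0],[0,0,0]],[[0,0,0],[0,0,0]]]' | grep -E "eef|wrist|rot"
```

```text
eef_pos: [0.6403, 0.1046, 0.034]
wrist_force: [0.1, -0.3, -0.1]
eef_pos: [0.6422, 0.1043, 0.0272]
wrist_force: [0.9, -1.0, -0.5]
eef_pos: [0.642, 0.1042, 0.027]
tool_rot: [0.001, 0.991, -0.134, -0.001]
wrist_force: [0.6, 0.2, -1.3]
```

The last one is the short sink, at (409,329.5) with yaw -10.

```bash
python3 -m pendant '[[[0,0,1],[0,0,0]],[[0,0,1],[0,0,0]],[[0,0,1],[0,0,0]]]' | grep -E "wrist"
python3 -m pendant '[[[0,0,0],[0,0,0]],[[0,0,0],[0,0,0]],[[0,0,0],[0,0,0]],[[0,0,0],[0,0,0]],[[0,0,0],[0,0,0]]]' -1 | grep -E "wrist|open"
python3 -m pendant '[[[0,0,-20],[0,0,0]],[[0,0,-50],[0,0,0]],[[0,0,-80],[0,0,0]],[[0,0,-105],[0,0,0]],[[0,0,-115],[0,0,0]]]' | grep -E "eef|wrist"
python3 -m pendant '[[[0,0,0],[0,0,0]],[[0,0,0],[0,0,0]],[[0,0,0],[0,0,0]]]' | grep -E "eef|wrist"
python3 plan.py '[[409,329.5,140,-10]]'
```

```text
wrist_force: [-0.3, -0.4, 0.1]
wrist_force: [0.2, 0.9, -0.7]
opening: 0.085
eef_pos: [0.6438, 0.1047, 0.145]
wrist_force: [-0.0, -0.0, 0.2]
eef_pos: [0.6413, 0.1041, 0.1388]
wrist_force: [0.4, -0.3, 0.0]
(409, 329.5, 140, -10) 1/2 [-1.418e+02 -7.790e+01 -1.000e-01] [ 0.1  0.1 -2.7]
(409, 329.5, 140, -10) 2/2 [-138.   -84.5   -0.4] [ 0.1  0.1 -2.7]
```

```bash
python3 -m pendant '[[[-23,-13,0],[0,0,-0.5]],[[-53,-29,0],[0,0,-1]],[[-83,-46,0],[0,0,-1.6]],[[-113,-62,0],[0,0,-2.2]],[[-141.8,-77.9,0],[0,0,-2.7]]]' | grep -E "eef"
python3 -m pendant '[[[-30,-18,0],[0,0,-0.5]],[[-60,-37,0],[0,0,-1]],[[-90,-55,0],[0,0,-1.6]],[[-118,-72,0],[0,0,-2.2]],[[-138,-84.5,0],[0,0,-2.7]]]' | grep -E "eef"
python3 -m pendant '[[[0,0,0],[0,0,0]],[[0,0,0],[0,0,0]],[[0,0,0],[0,0,0]],[[0,0,0],[0,0,0]],[[0,0,0],[0,0,0]]]' | grep -E "eef"
python3 - <<'E'
from look import *
c=read_camera("top");rects(c,.03,.055)
E
python3 plan.py '[[409,329.5,19.5,-10]]'
```

```text
eef_pos: [0.5238, 0.2176, 0.139]
eef_pos: [0.4066, 0.3312, 0.1396]
eef_pos: [0.4106, 0.3285, 0.1406]
px(229,156) n236 xy(641.2,106.2) 66x30 yaw-15.2 z44 rgb[207 206 209]
px(128,181) n569 xy(575.6,362.2) 105x32 yaw-16.4 z43 rgb[180 178 181]
px(392,186) n402 xy(560.6,-310.4) 85x32 yaw4.5 z42 rgb[170 169 172]
px(184,194) n237 xy(540.8,220.8) 65x32 yaw-14.3 z39 rgb[221 145  56]
px(349,235) n141 xy(434.4,-198.9) 41x25 yaw24.4 z35 rgb[182 182 118]
px(137,253) n50 xy(393.1,332.5) 31x11 yaw81.7 z38 rgb[143 142 144]
px(396,256) n136 xy(381.3,-311.9) 30x30 yaw89.0 z42 rgb[191 205 234]
px(232,276) n251 xy(335.4,94.5) 105x30 yaw65.3 z40 rgb[219 161  88]
(409, 329.5, 19.5, -10) 1/1 [ -1.3  -0.7 121.3] [ 0.1  0.2 -0. ]
```

```bash
python3 -m pendant '[[[0,0,30],[0,0,0]],[[-1,0,60],[0,0,0]],[[-1,-0.5,90],[0,0,0]],[[-1,-0.5,110],[0,0,0]],[[-1,-0.5,121],[0,0,0]]]' | grep -E "eef|wrist"
python3 -m pendant '[[[0,0,0],[0,0,0]],[[0,0,0],[0,0,0]],[[0,0,0],[0,0,0]],[[0,0,0],[0,0,0]]]' | grep -E "eef|wrist"
python3 -m pendant '[[[0,0,0],[0,0,0]],[[0,0,0],[0,0,0]],[[0,0,0],[0,0,0]],[[0,0,0],[0,0,0]],[[0,0,0],[0,0,0]]]' 0.9 50 | grep open
python3 -m pendant '[[[0,0,0],[0,0,0]],[[0,0,0],[0,0,0]],[[0,0,0],[0,0,0]],[[0,0,0],[0,0,0]],[[0,0,0],[0,0,0]]]'
python3 plan.py '[[409,329.5,120,-10],[661,-120.8,120,-13]]'
```

```text
eef_pos: [0.4078, 0.3286, 0.0175]
wrist_force: [-0.7, 0.0, -0.4]
eef_pos: [0.4096, 0.3308, 0.0217]
wrist_force: [-0.6, -0.1, -0.0]
opening: 0.0291
t: 24.68
eef_pos: [0.4089, 0.3303, 0.0205]
tool_rot: [0.0, 0.996, -0.087, -0.001]
wrist_force: [-0.5, -0.3, 5.8]
opening: 0.0292
gripper_force: 50.5
(409, 329.5, 120, -10) 1/1 [  0.    0.9 -99.5] [0.1 0.1 0.1]
(661, -120.8, 120, -13) 1/4 [81.6 99.9  0. ] [-0.  -0.   0.8]
(661, -120.8, 120, -13) 2/4 [82.9 98.8  0. ] [-0.  -0.   0.8]
(661, -120.8, 120, -13) 3/4 [84.2 97.8  0. ] [-0.  -0.   0.8]
(661, -120.8, 120, -13) 4/4 [85.5 96.6  0. ] [-0.  -0.   0.8]
```

```bash
python3 -m pendant '[[[0,0,-20],[0,0,0]],[[0,0,-45],[0,0,0]],[[0,0,-70],[0,0,0]],[[0,0,-90],[0,0,0]],[[0,0.9,-100],[0,0,0]]]' | grep -E "opening"
python3 -m pendant '[[[13,16,0],[0,0,0]],[[30,37,0],[0,0,0.3]],[[47,58,0],[0,0,0.5]],[[64,78,0],[0,0,0.7]],[[81.6,99.9,0],[0,0,0.8]]]' | grep -E "opening"
python3 -m pendant '[[[17,20,0],[0,0,0]],[[33,40,0],[0,0,0.3]],[[50,60,0],[0,0,0.5]],[[66,79,0],[0,0,0.7]],[[82.9,98.8,0],[0,0,0.8]]]' | grep -E "opening"
python3 -m pendant '[[[17,20,0],[0,0,0]],[[34,39,0],[0,0,0.3]],[[51,59,0],[0,0,0.5]],[[67,78,0],[0,0,0.7]],[[84.2,97.8,0],[0,0,0.8]]]' | grep -E "opening"
python3 -m pendant '[[[20,23,0],[0,0,0]],[[40,46,0],[0,0,0.3]],[[60,68,0],[0,0,0.5]],[[76,86,0],[0,0,0.7]],[[85.5,96.6,0],[0,0,0.8]]]' | grep -E "opening"
python3 -m pendant '[[[0,0,0],[0,0,0]],[[0,0,0],[0,0,0]],[[0,0,0],[0,0,0]],[[0,0,0],[0,0,0]],[[0,0,0],[0,0,0]]]'
python3 plan.py '[[661,-120.8,26,-13]]'
```

```text
opening: 0.0293
opening: 0.0288
opening: 0.029
opening: 0.029
opening: 0.0293
t: 27.18
eef_pos: [0.6605, -0.1197, 0.1198]
tool_rot: [0.0, 0.994, -0.114, -0.002]
wrist_force: [-0.7, 0.8, -1.0]
opening: 0.029
gripper_force: 49.8
(661, -120.8, 26, -13) 1/1 [ 1.   0.9 93.8] [ 0.1  0.2 -0.1]
```

```bash
python3 -m pendant '[[[0,0,25],[0,0,0]],[[0.5,0.5,50],[0,0,0]],[[0.5,0.5,70],[0,0,0]],[[0.5,0.5,80],[0,0,0]],[[0.5,0.5,84],[0,0,0]]]' | grep -E "eef|wrist"
python3 -m pendant '[[[0,0,3],[0,0,0]],[[0,0,6],[0,0,0]],[[0,0,9],[0,0,0]],[[0,0,9],[0,0,0]],[[0,0,9],[0,0,0]]]' | grep -E "eef|wrist"
python3 -m pendant '[[[0,0,0],[0,0,0]],[[0,0,1],[0,0,0]],[[0,0,1],[0,0,0]],[[0,0,1],[0,0,0]]]' | grep -E "eef|wrist|rot"
python3 -m pendant '[[[0,0,0],[0,0,0]],[[0,0,0],[0,0,0]],[[0,0,0],[0,0,0]],[[0,0,0],[0,0,0]],[[0,0,0],[0,0,0]]]' -1 | grep -E "wrist|open"
python3 -m pendant '[[[0,0,-20],[0,0,0]],[[0,0,-50],[0,0,0]],[[0,0,-80],[0,0,0]],[[0,0,-105],[0,0,0]],[[0,0,-130],[0,0,0]]]' | grep -E "eef|wrist"
python3 -m pendant '[[[-20,0,-10],[0,0,0]],[[-55,0,-20],[0,0,0]],[[-90,0,-30],[0,0,0]],[[-125,0,-40],[0,0,0]],[[-160,0,-50],[0,0,0]]]' | grep eef
python3 -m pendant '[[[0,0,0],[0,0,0]],[[0,0,0],[0,0,0]],[[0,0,0],[0,0,0]],[[0,0,0],[0,0,0]]]' | grep -E "eef|wrist"
python3 - <<'E'
from look import *
c=read_camera("top");rects(c,.03,.055)
cv2.imwrite("pics/t2.png",cv2.resize(cv2.cvtColor(c["color"],cv2.COLOR_RGB2BGR)[110:290,100:440],None,fx=2.3,fy=2.3))
c=read_camera("side");cv2.imwrite("pics/s2.png",cv2.resize(cv2.cvtColor(c["color"],cv2.COLOR_RGB2BGR)[120:360,180:400],None,fx=2.5,fy=2.5))
E
```

```text
eef_pos: [0.6597, -0.1209, 0.034]
wrist_force: [0.1, -0.2, -1.2]
eef_pos: [0.6611, -0.1217, 0.0274]
wrist_force: [0.6, -0.4, -0.6]
eef_pos: [0.6608, -0.1216, 0.0259]
tool_rot: [0.001, 0.993, -0.114, -0.001]
wrist_force: [0.0, -0.8, -1.1]
wrist_force: [0.4, 0.1, 0.9]
opening: 0.0852
eef_pos: [0.6613, -0.1216, 0.1575]
wrist_force: [-0.0, -0.2, -0.3]
eef_pos: [0.5039, -0.0848, 0.2065]
eef_pos: [0.5062, -0.0853, 0.2059]
wrist_force: [-0.3, -0.0, 0.2]
px(229,156) n240 xy(641.1,106.4) 66x31 yaw-16.4 z43 rgb[198 196 200]
px(129,181) n572 xy(575.2,362.0) 105x32 yaw-16.1 z42 rgb[172 170 173]
px(391,186) n396 xy(560.4,-310.2) 86x32 yaw4.9 z42 rgb[161 161 164]
px(184,194) n238 xy(540.5,220.7) 65x31 yaw-13.6 z39 rgb[214 138  54]
px(396,256) n136 xy(381.2,-312.0) 30x30 yaw88.8 z42 rgb[188 202 232]
px(232,276) n255 xy(335.2,94.4) 105x30 yaw65.2 z40 rgb[228 177 100]
```

View pics/t2.png

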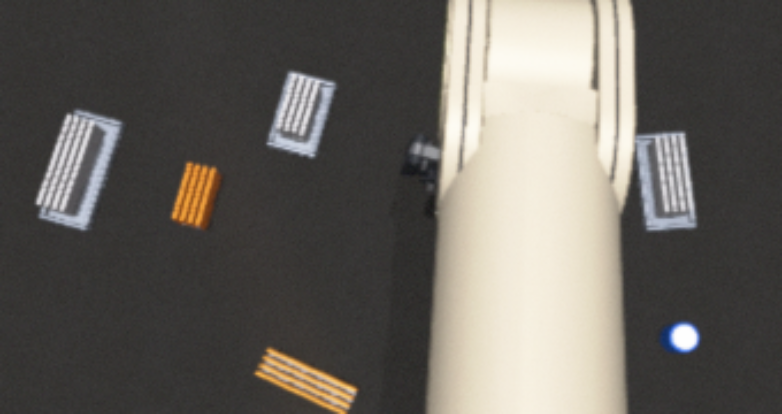

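View pics/s2.png

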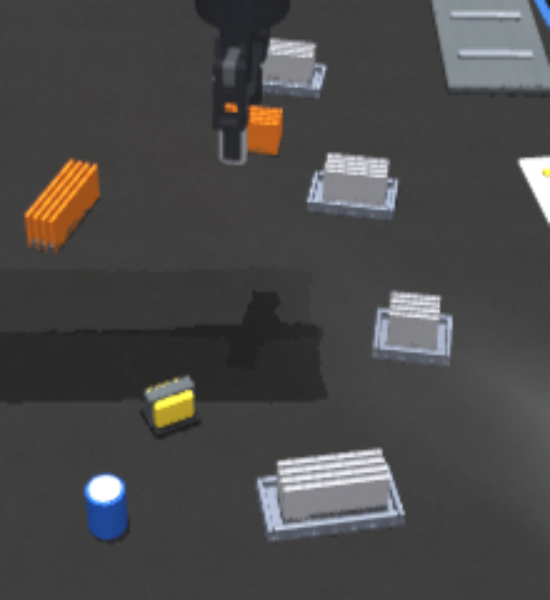

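The top crop shows the long, second and third sinks sitting inside their trays at (80,170), (300,112) and (665,180), with the arm hiding the short one. The side crop shows all four in their trays at (290,65), (355,185), (413,325) and (330,490), with the transformer and capacitor standing undisturbed. I'll move the arm aside and check that the sinks are flat.

```bash
python3 -m pendant '[[[0,-25,0],[0,0,0]],[[0,-55,0],[0,0,0]],[[0,-85,0],[0,0,0]],[[0,-110,0],[0,0,0]],[[0,-120,0],[0,0,0]]]' | grep eef
python3 -m pendant '[[[0,0,0],[0,0,0]],[[0,0,0],[0,0,0]],[[0,0,0],[0,0,0]],[[0,0,0],[0,0,0]]]' | grep -E "eef|wrist"
python3 - <<'E'
from look import *
c=read_camera("top");rects(c,.03,.055);W=world(c).reshape(-1,3)*1000;C=c["color"].reshape(-1,3).min(-1)
for n,x,y,a,L in(("short",661,-121,-13,45),("second",641,105,-15.3,65),("third",560.5,-312,4.5,85),("long",576.5,359,-16,105)):
    r=np.radians(a);d=W[:,:2]-[x,y];u=d@[np.cos(r),np.sin(r)];v=d@[-np.sin(r),np.cos(r)]
    k=(abs(u)<L/2+20)&(abs(v)<36);t=k&(W[:,2]>41)&(W[:,2]<55)
    w=k&(W[:,2]>1)&(W[:,2]<20)&(C>95)
    co=np.linalg.lstsq(np.c_[u[t],v[t],np.ones(t.sum())],W[t,2],rcond=None)[0]
    f=lambda q:(np.percentile(q,1)+np.percentile(q,99))/2
    print(n,t.sum(),"tilt",co[:2].round(3),"z",co[2].round(1),"sink uv",f(u[t]).round(1),f(v[t]).round(1),"tray uv",f(u[w]).round(1),f(v[w]).round(1),"tray span",np.ptp(np.percentile(u[w],[1,99])).round(),np.ptp(np.percentile(v[w],[1,99])).round())
E
```

```text
eef_pos: [0.5335, 0.036, 0.2053]
eef_pos: [0.5328, 0.03, 0.206]
wrist_force: [-0.5, -0.4, 0.4]
px(316,148) n107 xy(661.1,-119.5) 47x30 yaw-13.2 z44 rgb[199 199 203]
px(128,181) n567 xy(575.3,361.9) 105x32 yaw-15.8 z42 rgb[174 172 175]
px(391,186) n401 xy(560.5,-310.5) 85x33 yaw4.7 z42 rgb[162 162 165]
px(184,194) n228 xy(540.8,220.4) 65x32 yaw-12.1 z39 rgb[218 143  58]
px(349,235) n147 xy(434.3,-199.0) 41x24 yaw21.9 z35 rgb[181 180 113]
px(396,256) n136 xy(381.3,-311.7) 30x30 yaw-1.6 z42 rgb[188 202 232]
px(215,270) n31 xy(351.7,138.9) 32x17 yaw7.6 z40 rgb[221 171 100]
short 90 tilt [-0.015  0.035] z 45.1 sink uv -0.3 1.6 tray uv 0.9 0.8 tray span 71.0 56.0Traceback (most recent call last):
  File "<stdin>", line 9, in <module>
  File "<stdin>", line 8, in <lambda>
    return _quantile_unchecked(
        a, q, axis, out, overwrite_input, method, keepdims, weights)
    return _ureduce(a,
                    func=_quantile_ureduce_func,
    ...<5 lines>...
                    overwrite_input=overwrite_input,
                    method=method)
    r = func(a, **kwargs)
    result = _quantile(arr,
                       quantiles=q,
    ...<2 lines>...
                       out=out,
                       weights=wgt)
    slices_having_nans = np.isnan(arr[-1, ...])
                                  ~~~^^^^^^^^^
IndexError: index -1 is out of bounds for axis 0 with size 0
```

Run:
```python
from look import *
c=read_camera("top");W=world(c).reshape(-1,3)*1000;C=c["color"].reshape(-1,3).min(-1)
for n,x,y,a,L in(("third",560.5,-312,4.5,85),("long",576.5,359,-16,105)):
    r=np.radians(a);d=W[:,:2]-[x,y];u=d@[np.cos(r),np.sin(r)];v=d@[-np.sin(r),np.cos(r)]
    k=(abs(u)<L/2+20)&(abs(v)<36);t=k&(W[:,2]>41)&(W[:,2]<55)
    w=k&(W[:,2]>1)&(W[:,2]<20)&(C>95)
    co=np.linalg.lstsq(np.c_[u[t],v[t],np.ones(t.sum())],W[t,2],rcond=None)[0]
    f=lambda q:(np.percentile(q,1)+np.percentile(q,99))/2
    print(n,t.sum(),"tilt",co[:2].round(3),"z",co[2].round(1),"sink uv",f(u[t]).round(1),f(v[t]).round(1),"tray uv",f(u[w]).round(1),f(v[w]).round(1),"tray span",np.ptp(np.percentile(u[w],[1,99])).round(),np.ptp(np.percentile(v[w],[1,99])).round())
```

```text
third 237 tilt [0.006 0.002] z 44.4 sink uv 0.1 1.8 tray uv -1.0 0.1 tray span 110.0 60.0
long 333 tilt [-0.002 -0.008] z 44.9 sink uv -1.8 2.6 tray uv 0.9 -4.4 tray span 133.0 54.0
```

The third and long sinks are flat, at fin-top heights of 44.4 and 44.9 mm with tilt under 0.01. The short one's top is at 45.1 mm. The second measured 66x31 mm in place and looked flat in the side view. I'm handing the job in.

```bash
python3 -c "
from cell import sign_off,state
print(state()['t'],sign_off())"
```

```text
the job is handed in; nothing more can be done
30.8833 None
```

All four heat sinks are in their matching trays, fins up and flat as far as the cameras show, with the transformer, capacitor and orange look-alikes left where they stood; handed in at 30.9 s of the 96 s allowed, with no verdict returned.

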